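Step the sealer's timer dial to three dots and cycle its arm

TASK

The next pouches are thicker: roll the hand sealer's knurled timer dial clockwise with a fingertip, without taking hold of it, until it clicks in at the three-dot mark. Then, and not before, push the sealer's press arm fully down with the fingertips, keep it shut for about a second as for a seal, and let it come all the way back up. Grip nothing, leave the other things on the table where they are, and finish with the hand clear.

Things in the scene. Friction and masses are not known exactly. Their poses are not given: they have to be found in the camera images.
- sealer: Hand impulse sealer, fixed: white steel base 150 x 340 mm (its x, y), 66 mm high, black control plate on the -x half of its top, jaw with a white press arm along the +x half. Origin: centre of the underside, on the table; z up, -x is the operator's side, +y the end with the arm's hinge, -y the end with the black pad.
- dial_top (a point): Centre of the timer dial's flat top, on its upright axis, 87 mm above the table. Knurled aluminium knob, 57 mm across, its side 1 to 21 mm above the control plate; the black line from centre to rim is the pointer. White dots on the plate round its far side mark four settings, one to four dots, clockwise. Axes as sealer. The arm is about 68 mm from the axis towards +x.
- dial (a joint): Dial angle, rad, growing clockwise from above. Clicks at 0 (one dot), 0.70 (two), 1.40 (three), 2.10 (four; end stop just after); starts at one or two dots. The pointer lies (1.05 - value) rad anticlockwise of the sealer's +x. About 0.06 N m to leave a click; springs in within 0.25 rad of the next. A fingertip pressed with 6 to 15 N on the top, 20 mm off the axis, carries the dial round.
- press_hinge (a point): Hinge axis of the press arm, 95 mm above the table, at the middle of the arm's width; the axis runs along the x of the sealer. Axes as those of sealer.
- pad_top (a point): Centre of the top face of the black pad ending the press arm: 46 mm wide (its x), 76 mm long (its y, along the arm, towards the hinge), 24 mm thick; z is square to the top. It lies 315 mm from the hinge along the arm and 20 mm above the arm's centre line: about 207 mm above the table with the arm up, 115 mm with the arm fully down.
- press_arm (a joint): Angle of the press arm, rad: 0 fully up (as at the start; a spring returns it), 0.30 fully down with the jaw shut and the arm level. Pressing at the pad takes about 2 N at first and 6 N near the bottom, where there is a firm stop.
- tape_roll: Roll of tape, 62 mm across and 18 mm high, lying on the sealer's control plate beside the dial. Bystander. Origin: centre of its underside.
- scale: White pocket scale 130 x 78 x 20 mm. Bystander. Origin: centre of its underside.
- weight: Brass 100 g check weight, 24 mm across and 34 mm high, standing on the scale. Bystander. Origin: centre of its underside.
- cutter: Grey carton knife, blade in, about 150 x 24 x 15 mm, lying on the table in front of the sealer. Bystander. Origin: about its middle, on the table.
- clip: White plastic carton clip, 92 x 34 x 31 mm, lying on the table beyond the sealer's pad end. Bystander. Origin: centre of its underside.
- box_tall: Upright product carton 60 x 90 x 115 mm. Bystander. Origin: centre of its underside.
- box_flat: Flat product carton 105 x 165 x 42 mm, behind the sealer. Bystander. Origin: centre of its underside.
- sanitiser: Bottle, 66 mm across and 170 mm high. Bystander. Origin: centre of its underside.

How it is judged:
On the way, in this order (a step that is already met when the one before it is completed fails the run):
1. the dial is in the three-dot click with the arm still up (value of joint dial between 1.28 and 1.52 rad and value of joint press_arm below 0.06 rad), for 0.2 s.
2. the arm is held fully down (value of joint dial between 1.28 and 1.52 rad and value of joint press_arm above 0.27 rad), for 0.8 s.
At the end, for the whole second after the job is handed in: The dial rests in the three-dot click (1.40 rad, within 0.12) and the press arm is back up (within 0.03 rad), after the arm was held shut (beyond 0.27 rad) for at least 0.8 s with the dial at three dots (value of joint dial between 1.28 and 1.52 rad and value of joint press_arm below 0.03 rad and velocity of joint dial between -0.1 and 0.1 rad/s); the robot touches nothing.
It fails at once if the arm is pushed half-way or more while the dial is not at three dots (value of joint press_arm above 0.15 rad and (value of joint dial below 1.15 rad or value of joint dial above 1.65 rad)).
It fails at once if the arm's pad is taken between the fingers (z of the grasp point in the frame of pad_top between -0.05 and 0.006 m and x of the grasp point in the frame of pad_top between -0.018 and 0.018 m and y of the grasp point in the frame of pad_top between -0.04 and 0.04 m).
It fails at once if the dial is taken between the fingers (horizontal distance between the grasp point and dial_top below 0.012 m and z of the grasp point in the frame of dial_top below 0.006 m).
It fails at once if another thing is moved or lifted by more than 20 mm (distance of any of tape_roll, scale, weight, cutter, clip, box_tall, box_flat, sanitiser from where it was at the start of the episode above 0.02 m).
It also fails if it takes over 72 s, if anything falls off the work surface, if the arm or the gripper's body presses on something with over 40 N, if the wrist force passes 120 N, or if a joint passes its speed limit or range.

ROBOT

A 6-joint arm with a two-finger parallel gripper is mounted at the origin on the work surface. World frame = base frame: x ahead of the robot, y to its left, z up, the work surface at z = 0. Lengths are in m, angles in rad, forces in N, time in s.
With the tool pointing down it reaches from about 0.35 to 0.775 m from the base axis. Payload 5.5 kg.
Tool frame: the origin (TCP) lies on the centre line of the jaws, within the pads' length; the fingertips stand 11 mm ahead of it and the grasp point (between the pads) lies 8 mm behind it (env.tip_reach is the distance from the TCP to the fingertips, in m); z points along the fingers, x is the direction in which the jaws open and shut, and the axes are right-handed (so a half turn about z gives the same grasp; the last joint's range is limited). The gripper opens to 85 mm and grips with 20 to 120 N. Pads are 22 mm wide; open, the fingers measure 114 mm over their backs; the gripper's body (76 mm by 85 mm) begins 54 mm behind the grasp point. The pads swing forward as they close: fully open they stand 13 mm farther back than shut.
Start: joints at [-1.403, 0.313, 0.046, 1.304, 0, 1.431], TCP at [0.174, -0.548, 0.242] pointing down, gripper open.
Joint ranges: [-2.76, 2.76], [-0.86, 1.69], [-1.03, 1.26], [-2.2, 2.34], [-1.47, 1.5], [-3.14, 3.14]. Speed limits (rad/s): [2.57, 2.57, 3.14, 3.14, 3.14, 3.14].

INTERFACE

Orientations are given as a unit quaternion [w, x, y, z].
In Python, from workcell import env gives the robot as it stands.
- The arm moves only by the tool carry_out, never from a script. Its argument "moves" is one flat list of numbers, 7 for each row, row after row: the gripper command: -1 is shut, 1 is fully open, values between are in proportion, then the shift along the tool's x, y, z in m, then the turn, a rotation vector about the tool's x, y, z in degrees. A call has exactly 5 rows; each row shifts and turns the pose as measured when the row begins, along the tool's axes as they then stand; what a row does not reach is not made up. A row lasts 1/8 s, in which the tool goes at most 62.5 mm and 10.7 degrees, less where a joint would pass 70% of its speed; a pose out of reach is approached as far as the arm can. A call is refused whole if a number of a shift passes 0.0625 or a number of a turn 10.7, either way. A call with a gripper value outside its range is refused whole. The fingers move at their own pace and stop on an object; "squeeze" is the grip in N (left out, the last holds). Time passes only in rows, so rows that do not move let the fingers close, or fill a call up. It gives the time, the measured TCP pose, the force and the opening at its end, in the units of the state.
- env.get_state(): the state, without advancing time (a new reading comes with each control period).
- env.read_camera(name): name is "scene" or "side" or "wrist"; returns the picture (420x560x3 uint8, red, green, blue); there is no depth.
- env.calibration(name): a dict with "camera_matrix" (3x3 intrinsics, pixels), "k1" (the pictures are not rectified: a ray, as slopes to the right and down, at radius r is drawn at 1 + k1 r^2 times it, then the intrinsics apply), "rvec" (rotation vector, rad) and "tvec" (3), from world to camera coordinates, as OpenCV has them; the wrist camera has in their place "hand_eye" (4x4, takes a point from camera to tool coordinates, whose origin is the TCP and whose axes are the tool frame's). Camera axes: x right, y down, z forward; pixel columns grow to the right and rows downward; lengths in m; the calibration is good to about 2 mm. A picture is of the moment at which its call begins: read the wrist's pose just before it. calibration takes no time and is no camera call.
- env.hand_in(): hands the job in, once; it reports no verdict.
The state is a dict: "clock": time; "joint_pos": joint angles; "qvel": joint speeds; "tau": joint torques, N m; "tcp_pos": TCP position; "orientation": TCP orientation; "wrist_force": force on the tool from outside, world axes, zero at the start; "ft_torque": the same for the moment, N m; "finger_gap": finger opening in m.
Only numpy, scipy, OpenCV 4.12 (cv2) and the standard library are available. Lean on these libraries where they do the work, as an engineer would, in place of code of your own. Each camera call takes 0.05 s, during which the arm holds its last target. There are 200 camera calls.

## Working session

There is one attempt and no reset: what is moved stays moved. The work goes in short steps, Python scripts to look and compute and a tool call to move; the robot and the scene stay as the last step left them, time stands still between calls to the robot, and variables do not carry over. Pictures are saved under pics/ and viewed, about 8 in all and at most 12, crops included, and the job is handed in when it is done.

Besides the shell and the picture viewer there is one more tool, called after ">>>" in YAML: its name, and indented under it one key for each argument. carry_out: Moves the arm, as the interface text tells. Its arguments: {"type":"object","properties":{"moves":{"type":"array"},"squeeze":{"type":"number"}},"required":["moves"]}

```bash
mkdir -p pics; ls
python3 - <<'E'
from workcell import env
import cv2
for n in("scene","side"):
    cv2.imwrite(f"pics/{n}0.png",env.read_camera(n)[:,:,::-1]); print(n,env.calibration(n))
print(env.calibration("wrist"),env.tip_reach); print(env.get_state())
E
```

```text
pics
scene {'camera_matrix': array([[441.78858132,   0.        , 278.7124361 ],
       [  0.        , 441.78858132, 213.31823842],
       [  0.        ,   0.        ,   1.        ]]), 'k1': -0.11378971630263497, 'rvec': array([ 1.00827076,  2.64581852, -0.80256411]), 'tvec': array([ 0.45707257, -0.22117791,  1.79042585])}
side {'camera_matrix': array([[496.35690428,   0.        , 272.2656372 ],
       [  0.        , 496.35690428, 203.97047256],
       [  0.        ,   0.        ,   1.        ]]), 'k1': -0.10867312015211515, 'rvec': array([ 0.60039211, -2.5895878 ,  1.29239867]), 'tvec': array([0.49648634, 0.2725452 , 1.22064335])}
{'camera_matrix': array([[343.68112441,   0.        , 277.24658521],
       [  0.        , 343.68112441, 203.77648255],
       [  0.        ,   0.        ,   1.        ]]), 'k1': -0.057007973323645676, 'hand_eye': array([[ 9.99999940e-01,  3.35309943e-04, -8.83327078e-05,
         5.86438465e-04],
       [-2.89970020e-04,  9.48350383e-01,  3.17224632e-01,
        -8.24248182e-02],
       [ 1.90138931e-04, -3.17224587e-01,  9.48350423e-01,
        -1.31770440e-01],
       [ 0.00000000e+00,  0.00000000e+00,  0.00000000e+00,
         1.00000000e+00]])} 0.011
{'clock': 0.1, 'joint_pos': array([-1.40262733e+00,  3.13954301e-01,  4.51306792e-02,  1.30360945e+00,
        1.19079818e-05,  1.43118697e+00]), 'qvel': array([-1.09032359e-03, -3.59091242e-05,  3.49328355e-03, -1.47374763e-03,
       -2.19509999e-04, -9.24149065e-04]), 'tau': array([ 3.46062108e-03, -4.81725597e+01,  2.99243724e+01,  1.27185925e-02,
       -3.74075989e-05,  2.89712510e-06]), 'tcp_pos': array([ 0.17410937, -0.54756326,  0.24149711]), 'orientation': array([-5.74624882e-04,  8.07137304e-01, -5.90363195e-01, -5.82731777e-04]), 'wrist_force': array([-0.21154362, -0.27045071,  0.48938502]), 'ft_torque': array([ 0.01075419, -0.04254812, -0.05166218]), 'finger_gap': 0.08543923695542986}
```

View pics/scene0.png

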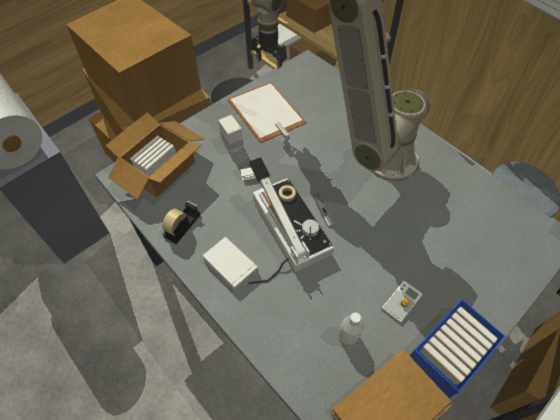

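View pics/side0.png

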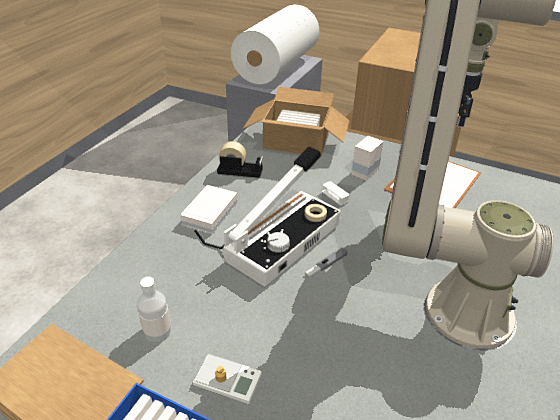

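The scene view shows the dial at about (311,227), tape roll at (287,191) and pad at (258,167). In the side view the dial is at (279,241) and the pad at (308,158). I'll triangulate these.

```bash
cat > h.py <<'E'
from workcell import env
import numpy as np, cv2
from scipy.spatial.transform import Rotation as R
def rot(q): return R.from_quat([q[1],q[2],q[3],q[0]]).as_matrix()
def ray(n,uv,st=None):
    c=env.calibration(n); K=c["camera_matrix"]
    p=cv2.undistortPoints(np.float64([[uv]]),K,np.array([c["k1"],0,0,0,0]))[0,0]
    d=np.array([p[0],p[1],1.])
    if n=="wrist":
        Rt=rot(st["orientation"]);H=c["hand_eye"]
        return Rt@H[:3,3]+st["tcp_pos"], Rt@H[:3,:3]@d
    Rm=cv2.Rodrigues(c["rvec"])[0]
    return -Rm.T@c["tvec"], Rm.T@d
def plane(n,uv,z,st=None):
    o,d=ray(n,uv,st); return o+d*(z-o[2])/d[2]
def tri(a,b):
    (o1,d1),(o2,d2)=a,b
    s=np.linalg.lstsq(np.c_[d1,-d2],o2-o1,rcond=None)[0]
    p,q=o1+s[0]*d1,o2+s[1]*d2
    return (p+q)/2,np.linalg.norm(p-q)
E
python3 - <<'E'
from h import *
np.set_printoptions(precision=4,suppress=True)
print("dial",tri(ray("scene",(311,227)),ray("side",(279,241))), plane("scene",(311,227),.087),plane("side",(279,241),.087))
print("tape",plane("scene",(287,191),.08),plane("side",(315,211),.08))
print("pad",tri(ray("scene",(258,167)),ray("side",(308,158))))
print("hinge",tri(ray("scene",(300,254)),ray("side",(236,238))))
print(env.get_state()["tcp_pos"], rot(env.get_state()["orientation"]))
E
```

```text
dial (array([0.5074, 0.0513, 0.0817]), np.float64(0.0013194976605356628)) [0.5094 0.0529 0.087 ] [0.5051 0.0576 0.087 ]
tape [ 0.4643 -0.1192  0.08  ] [ 0.4713 -0.1123  0.08  ]
pad (array([ 0.5313, -0.1946,  0.1975]), np.float64(0.006898547229204127))
hinge (array([0.6093, 0.104 , 0.0911]), np.float64(0.0038092628915968223))
[ 0.1741 -0.5476  0.2415] [[ 0.3029 -0.953  -0.0003]
 [-0.953  -0.3029  0.0016]
 [-0.0016 -0.0002 -1.    ]]
```

>>> carry_out:
  moves: [-1,-0.03,-0.035,-0.025,0,0,0,-1,-0.036,-0.041,-0.02,0,0,0,-1,-0.036,-0.041,-0.02,0,0,0,-1,-0.036,-0.041,-0.02,0,0,0,-1,-0.036,-0.041,-0.01,0,0,0]
  squeeze: 20

```text
clock: 0.72
tcp_pos: [0.3127, -0.3177, 0.3357]
orientation: [-0.003, 0.805, -0.593, -0.003]
wrist_force: [0.6, 0.1, 0.1]
finger_gap: -0.0001
```

>>> carry_out:
  moves: [-1,-0.036,-0.041,-0.01,0,0,0,-1,-0.036,-0.041,0,0,0,0,-1,-0.036,-0.041,0,0,0,0,-1,-0.036,-0.041,0,0,0,0,-1,-0.036,-0.041,0,0,0,0]

```text
clock: 1.35
tcp_pos: [0.4586, -0.0771, 0.348]
orientation: [-0.003, 0.804, -0.594, -0.002]
wrist_force: [0.3, -1.2, 0.1]
finger_gap: 0.0001
```

>>> carry_out:
  moves: [-1,-0.03,-0.04,0,0,0,0,-1,-0.02,-0.04,0,0,0,0,-1,0,0,0,0,0,0,-1,0,0,0,0,0,0,-1,0,0,0,0,0,0]

```text
clock: 1.98
tcp_pos: [0.5214, -0.0002, 0.3465]
orientation: [-0.002, 0.806, -0.592, -0.004]
wrist_force: [-0.1, -0.0, -0.2]
finger_gap: 0.0002
```

Run:
```python
from h import *
import pickle
s=env.get_state(); im=env.read_camera("wrist")[:,:,::-1]; cv2.imwrite("pics/w1.png",im); pickle.dump(s,open("w1.pkl","wb")); print(s["tcp_pos"],s["joint_pos"])
```

```text
[ 5.21409740e-01 -1.52465136e-04  3.46487989e-01] [-0.15838609  0.20511558  0.15579202  1.52716224  0.00722219  2.67880061]
```

View pics/w1.png

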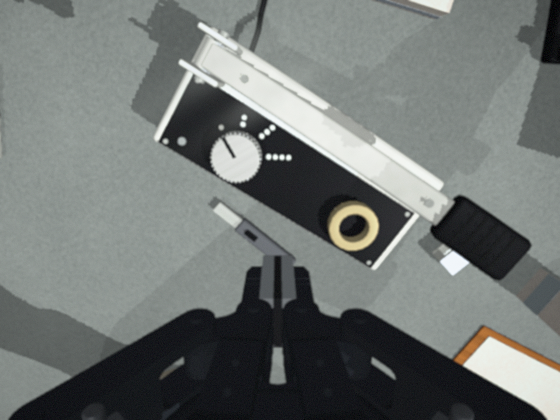

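The pointer aims at the single dot (dial centre ≈ (236,157), pointer tip ≈ (223,136)), so the dial is at 0 and needs 1.40 rad clockwise. The pad centre is ≈ (482,236), with the tape roll at (354,226).

Run:
```python
from h import *
import pickle
np.set_printoptions(precision=4,suppress=True)
s=pickle.load(open("w1.pkl","rb")); im=cv2.imread("pics/w1.png")
g=cv2.cvtColor(im,cv2.COLOR_BGR2GRAY)
m=np.zeros_like(g); m[122:192,203:264]=(g>120)[122:192,203:264]*255
n,l,st,c=cv2.connectedComponentsWithStats(m); 
i=1+np.argmax(st[1:,4]); cn=cv2.findContours((l==i).astype(np.uint8),0,1)[0][0]
(u,v),r=cv2.minEnclosingCircle(cn); print("dial px",u,v,r, c[i])
D=plane("wrist",(u,v),.087,s); print("dial",D)
for uv in((158,140),(373,268),(183,60),(418,215)): print(uv,plane("wrist",uv,.066,s))
a=plane("wrist",(158,140),.066,s);b=plane("wrist",(373,268),.066,s)
print("yaw of sealer y",np.degrees(np.arctan2(*(a-b)[[1,0]]))-90)
for uv in((221,127),(243,121),(267,131),(279,157)):
    p=plane("wrist",uv,.067,s)-D; print("dots",np.degrees(np.arctan2(p[1],p[0])))
p=plane("wrist",(223,136),.087,s)-D; print("ptr",np.degrees(np.arctan2(p[1],p[0])))
k=(g<45).astype(np.uint8); k[:185]=0;k[285:]=0;k[:,:425]=0
n,l,st,c=cv2.connectedComponentsWithStats(k); i=1+np.argmax(st[1:,4]); cn=cv2.findContours((l==i).astype(np.uint8),0,1)[0][0]
q=cv2.minAreaRect(cn);print("pad",q); print(plane("wrist",q[0],.207,s), [plane("wrist",x,.207,s) for x in cv2.boxPoints(q)])
print("toolR",rot(s["orientation"]))
```

```text
dial px 235.81817626953125 156.72727966308594 25.819730758666992 [235.953  157.4366]
dial [0.5142 0.0495 0.087 ]
(158, 140) [0.5012 0.1462 0.066 ]
(373, 268) [ 0.419  -0.1663  0.066 ]
(183, 60) [0.5982 0.1374 0.066 ]
(418, 215) [ 0.5077 -0.1923  0.066 ]
yaw of sealer y -14.723526861685528
dots 48.2540800138151
dots 6.6728177581541255
dots -35.27256501706271
dots -77.27304096999542
ptr 47.43840803834984
pad ((479.4891052246094, 237.51565551757812), (91.56814575195312, 50.56178665161133), 34.902496337890625)
[ 0.5369 -0.18    0.207 ] [array([ 0.5277, -0.1333,  0.207 ]), array([ 0.5691, -0.1404,  0.207 ]), array([ 0.5465, -0.2289,  0.207 ]), array([ 0.501 , -0.2248,  0.207 ])]
toolR [[ 0.2997 -0.954  -0.0045]
 [-0.954  -0.2997  0.008 ]
 [-0.009   0.0019 -1.    ]]
```

>>> carry_out:
  moves: [-1,-0.009,0.002,0.02,0,0,-10,-1,-0.009,0.002,0.02,0,0,-10,-1,-0.009,0.002,0.02,0,0,-10,-1,-0.009,0.002,0.02,0,0,-10,-1,-0.009,0.002,0.02,0,0,-10]

```text
clock: 2.65
tcp_pos: [0.4852, 0.0243, 0.2472]
orientation: [-0.003, 0.982, -0.187, 0.001]
wrist_force: [-1.1, -0.9, -0.1]
finger_gap: 0.0001
```

>>> carry_out:
  moves: [-1,0,0,0.015,0,0,-10,-1,0,0,0.015,0,0,-10,-1,0,0,0.015,0,0,-10,-1,0,0,0,0,0,-10,-1,0,0,0,0,0,-10]

```text
clock: 3.28
tcp_pos: [0.481, 0.0203, 0.2007]
orientation: [-0.003, 0.967, 0.256, 0.001]
wrist_force: [-0.1, -0.2, 0.3]
finger_gap: 0.0001
```

```bash
cat > go.py <<'E'
from h import *
import sys
np.set_printoptions(precision=4,suppress=True)
t=np.array(list(map(float,sys.argv[1:4])));s=env.get_state();M=rot(s["orientation"])
print("tcp",s["tcp_pos"],"tool shift",M.T@(t-s["tcp_pos"]),"toolx deg",np.degrees(np.arctan2(M[1,0],M[0,0])),"toolz",M[:,2],"F",s["wrist_force"],s["joint_pos"])
# tilt needed to point straight down, tool axes, deg
print("tilt fix",np.degrees(np.cross([0,0,1],M.T@[0,0,-1])))
E
python3 go.py .4962 .0407 .115
```

```text
tcp [0.481  0.0203 0.2007] tool shift [ 0.0229 -0.0098  0.0859] toolx deg 29.66692576351751 toolz [ 0.0013  0.0062 -1.    ] F [-0.1133 -0.1787  0.2536] [-0.1287  0.1499 -0.2682  1.1522  0.0063  0.9243]
tilt fix [-0.2717 -0.2418  0.    ]
```

>>> carry_out:
  moves: [-1,0.012,-0.005,0.025,-0.2,-0.2,0,-1,0.008,-0.003,0.025,0,0,0,-1,0.003,-0.002,0.025,0,0,0,-1,0,0,0.01,0,0,0,-1,0,0,0,0,0,0]

```text
clock: 3.9
tcp_pos: [0.4962, 0.0362, 0.1164]
orientation: [0.001, 0.968, 0.253, 0.002]
wrist_force: [1.5, 0.1, -0.3]
finger_gap: 0.0004
```

```bash
python3 go.py .4962 .0407 .098
```

```text
tcp [0.4962 0.0362 0.1164] tool shift [ 0.0022 -0.0039  0.0184] toolx deg 29.264212656596882 toolz [ 0.0048  0.0002 -1.    ] F [ 1.5469  0.1298 -0.3425] [-0.089   0.2384 -0.3768  0.9509  0.0006  0.971 ]
tilt fix [ 0.1246 -0.2425  0.    ]
```

>>> carry_out:
  moves: [-1,0.002,-0.003,0.01,0,0,0,-1,0,0,0.005,0,0,0,-1,0,0,0.002,0,0,0,-1,0,0,0.001,0,0,0,-1,0,0,0.001,0,0,0]

```text
clock: 4.53
tcp_pos: [0.4982, 0.0393, 0.0988]
orientation: [0.001, 0.968, 0.252, 0.004]
wrist_force: [0.1, -0.9, -0.1]
finger_gap: -0.0002
```

```bash
python3 go.py .4962 .0407 .098
```

```text
tcp [0.4982 0.0393 0.0988] tool shift [-0.0011 -0.0022  0.0008] toolx deg 29.211183423726375 toolz [ 0.0092 -0.0003 -1.    ] F [ 0.1431 -0.881  -0.1171] [-0.0823  0.2559 -0.4017  0.9039  0.0005  0.9787]
tilt fix [ 0.2696 -0.4528  0.    ]
```

>>> carry_out:
  moves: [-1,-0.001,-0.001,0.001,0,-0.4,0,-1,0,0,0.001,0,0,0,-1,0,0,0.001,0,0,0,-1,0,0,0.001,0,0,0,-1,0,0,0.001,0,0,0]

```text
clock: 5.15
tcp_pos: [0.4973, 0.0395, 0.098]
orientation: [0.003, 0.968, 0.252, 0.002]
wrist_force: [-2.5, -0.1, 7.5]
finger_gap: -0.0001
```

>>> carry_out:
  moves: [-1,0,0,0.0015,0,0,0,-1,0.0003,-0.004,0.0015,0,0,10,-1,0.0003,-0.004,0.0015,0,0,10,-1,0.0003,-0.004,0.0015,0,0,10,-1,0.0003,-0.004,0.0015,0,0,10]

```text
clock: 5.78
tcp_pos: [0.4946, 0.0527, 0.0979]
orientation: [0.006, 0.994, -0.105, 0.005]
wrist_force: [-4.3, -4.0, 12.1]
finger_gap: -0.0
```

```bash
python3 go.py .5142 .0495 .098
python3 - <<'E'
from h import *
p=env.get_state()["tcp_pos"][:2]-[.5142,.0495]; print(np.hypot(*p),np.degrees(np.arctan2(p[1],p[0])))
cv2.imwrite("pics/w2.png",env.read_camera("wrist")[:,:,::-1])
E
```

```text
tcp [0.4946 0.0527 0.0979] tool shift [ 0.0198 -0.001   0.0001] toolx deg -12.101232077845351 toolz [ 0.0087 -0.0131 -0.9999] F [-4.3003 -4.0265 12.0816] [-0.0479  0.2537 -0.4073  0.9004 -0.0127  1.7341]
tilt fix [ 0.6295 -0.6477  0.    ]
0.01982542526092597 170.6956157894592
```

View pics/w2.png

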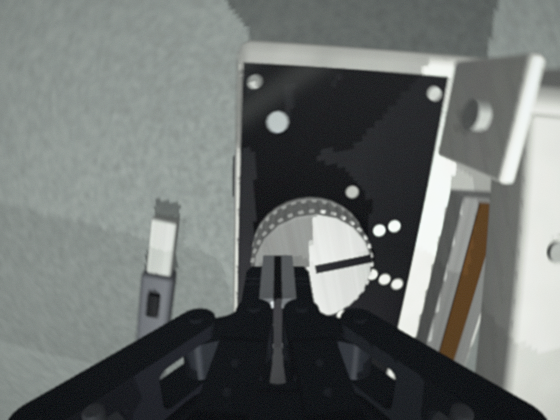

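The pointer (tip ≈ (372,260)) has moved to between the two-dot and three-dot marks, and the dial follows the fingertip. I'll continue the arc.

>>> carry_out:
  moves: [-1,0.0003,-0.004,0.0015,0.4,-0.4,10,-1,0.0003,-0.004,0.0013,0.2,-0.2,10,-1,0.0003,-0.004,0.0013,0,0,10,-1,0.0003,-0.004,0.0013,0,0,10,-1,0,0,0.0013,0,0,0]

```text
clock: 6.45
tcp_pos: [0.5035, 0.0644, 0.098]
orientation: [0.001, 0.891, -0.453, 0.004]
wrist_force: [-2.8, -0.2, 10.2]
finger_gap: 0.0
```

```bash
python3 go.py .5142 .0495 .098
python3 - <<'E'
from h import *
import pickle
s=env.get_state();p=s["tcp_pos"][:2]-[.5142,.0495]; print(np.hypot(*p),np.degrees(np.arctan2(p[1],p[0])))
im=env.read_camera("wrist")[:,:,::-1];cv2.imwrite("pics/w3.png",im); pickle.dump(s,open("w3.pkl","wb"))
cv2.imwrite("pics/w3c.png",cv2.resize(im[160:340,200:440],None,fx=3,fy=3,interpolation=2))
E
```

```text
tcp [0.5035 0.0644 0.098 ] tool shift [0.0183 0.0001 0.0001] toolx deg -53.902833792414604 toolz [ 0.0063 -0.0063 -1.    ] F [-2.7884 -0.2192 10.1913] [-0.0276  0.2731 -0.3804  0.9108 -0.0061  2.4839]
tilt fix [-0.0802 -0.5033  0.    ]
0.018288019408107776 125.63434063420793
```

View pics/w3c.png

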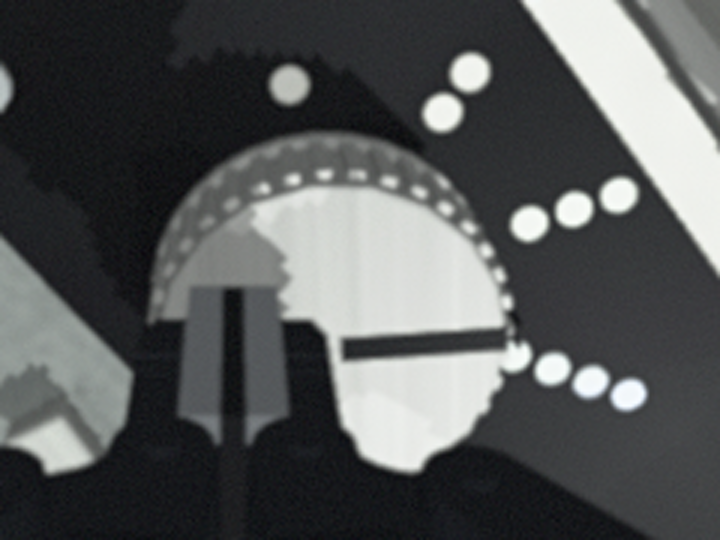

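Run:
```python
from h import *
import pickle
s=pickle.load(open("w3.pkl","rb"))
a=plane("wrist",(314.3,276.7),.087,s);b=plane("wrist",(368.3,273),.087,s)
D=[.5142,.0495]; print(a,b)
ang=np.degrees(np.arctan2(*(b-a)[[1,0]])); print(ang, "value",np.radians(47.4-ang))
for uv in((289,84),(456,92),(574,210),(590,382)):
    p=plane("wrist",(200+uv[0]/3,160+uv[1]/3),.067,s)[:2]-D; print(np.degrees(np.arctan2(p[1],p[0])))
```

```text
[0.51281556 0.04829771 0.087     ] [0.52931506 0.02862411 0.087     ]
-50.01473158042432 value 1.7002078060249037
48.32904847439561
6.370934075617948
-36.026441877024084
-77.04072838513957
```

The pointer reads about 1.70 rad, which overshoots the three-dot mark. I'll roll it back about 17° and lift.

>>> carry_out:
  moves: [-1,0.0002,0.0035,0.0013,0,0,-9,-1,0.0002,0.003,0.0013,0,0,-8,-1,0,0,0.001,0,0,0,-1,0,0,-0.004,0,0,0,-1,0,0,-0.03,0,0,0]

```text
clock: 7.12
tcp_pos: [0.4977, 0.0618, 0.1309]
orientation: [0.0, 0.951, -0.311, 0.003]
wrist_force: [-0.2, -0.5, -0.6]
finger_gap: 0.0004
```

Run:
```python
from h import *
import pickle
s=env.get_state();p=s["tcp_pos"]; print(p,s["wrist_force"])
im=env.read_camera("wrist")[:,:,::-1]; pickle.dump(s,open("w4.pkl","wb"));cv2.imwrite("pics/w4.png",im)
cv2.imwrite("pics/w4c.png",cv2.resize(im[130:330,200:440],None,fx=3,fy=3,interpolation=2))
```

```text
[0.49769241 0.06180119 0.13090581] [-0.15328274 -0.53637846 -0.56759433]
```

View pics/w4c.png

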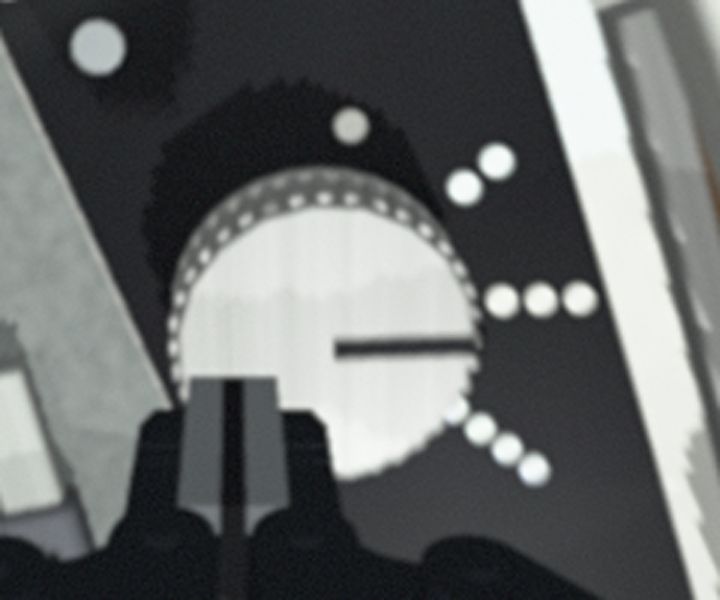

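```bash
python3 - <<'E'
from h import *
import pickle
s=pickle.load(open("w4.pkl","rb"))
f=lambda u,v:(200+u/3,130+v/3)
a=plane("wrist",f(336,349),.087,s);b=plane("wrist",f(473,345),.087,s)
ang=np.degrees(np.arctan2(*(b-a)[[1,0]])); print(a,ang,"value",np.radians(47.4-ang))
P=np.array([.5369,-.18,.207]); print(P)
E
python3 go.py .5369 -.18 .26
```

```text
[0.51324802 0.04783151 0.087     ] -34.65590854452802 value 1.432145774817362
[ 0.5369 -0.18    0.207 ]
tcp [0.5006 0.0617 0.1358] tool shift [ 0.1736  0.1731 -0.1229] toolx deg -36.17774367454746 toolz [ 0.0132 -0.0032 -0.9999] F [0.7466 0.2507 3.7571] [-0.035   0.2277 -0.3388  0.991  -0.0027  2.1672]
tilt fix [-0.2995 -0.7175  0.    ]
```

The dial measures 1.43 rad with the finger lifted, so it is in the three-dot click within measurement error. Next I'll go up and over to the pad.

>>> carry_out:
  moves: [-1,0,0,-0.04,-0.3,-0.7,-7,-1,0,0,-0.05,0,0,-7,-1,0,0,-0.05,0,0,-8,-1,0.03,0.04,0,0,0,0,-1,0.03,0.04,0,0,0,0]

```text
clock: 7.8
tcp_pos: [0.5403, -0.0289, 0.2827]
orientation: [0.001, 0.993, -0.114, 0.001]
wrist_force: [0.2, 0.1, -0.5]
finger_gap: 0.0001
```

```bash
python3 go.py .533 -.182 .26
```

```text
tcp [ 0.5403 -0.0289  0.2827] tool shift [0.0275 0.1507 0.0229] toolx deg -13.075276905618136 toolz [ 0.0026 -0.0019 -1.    ] F [ 0.1617  0.1169 -0.473 ] [-0.2011  0.2363  0.041   1.3726 -0.0013  1.5979]
tilt fix [ 0.0718 -0.1683  0.    ]
```

>>> carry_out:
  moves: [-1,0.009,0.05,0,0,0,0,-1,0.009,0.05,0,0,0,0,-1,0.009,0.05,0,0,0,0,-1,0,0,0,0,0,0,-1,0,0,0,0,0,0]

```text
clock: 8.43
tcp_pos: [0.5338, -0.189, 0.2825]
orientation: [0.001, 0.993, -0.116, 0.002]
wrist_force: [0.6, 0.9, 0.0]
finger_gap: 0.0002
```

```bash
python3 go.py .533 -.182 .26;  python3 - <<'E'
from h import *
a=env.read_camera("wrist")[:,:,::-1]
cv2.imwrite("pics/w5.png",a)
E
```

```text
tcp [ 0.5338 -0.189   0.2825] tool shift [-0.0025 -0.0067  0.0225] toolx deg -13.31363235288023 toolz [ 0.0035 -0.0025 -1.    ] F [0.5539 0.9175 0.0178] [-0.4818  0.2853  0.1055  1.3868 -0.0006  1.3214]
tilt fix [ 0.0942 -0.2277  0.    ]
```

View pics/w5.png

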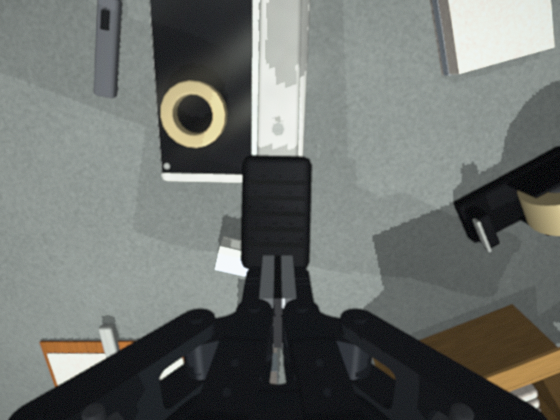

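The pad is at columns 243–310, rows 157–266, centred sideways on the fingers. I'll check where the tip lies along it.

Run:
```python
from h import *
s=env.get_state();M=rot(s["orientation"])
for uv,z in(((277,157),.196),((277,212),.207),((277,266),.218),((243,212),.207),((310,212),.207)):
    p=plane("wrist",uv,z,s); print(uv,p,M.T@(p-s["tcp_pos"]))
```

```text
(277, 157) [ 0.54419776 -0.15019466  0.196     ] [ 0.00083125 -0.04018721  0.08644025]
(277, 212) [ 0.53646521 -0.18278676  0.207     ] [ 0.00083691 -0.00666822  0.07550801]
(277, 266) [ 0.52886459 -0.21481774  0.218     ] [0.00084208 0.02627436 0.0645746 ]
(243, 212) [ 0.51525353 -0.17775401  0.207     ] [-0.02096344 -0.00669384  0.07541885]
(310, 212) [ 0.55706947 -0.18768156  0.207     ] [ 0.0220144  -0.00663732  0.07559465]
```

>>> carry_out:
  moves: [-1,0,-0.003,0.03,0,-0.2,0,-1,0,0,0.02,0,0,0,-1,0,0.001,0.01,0,0,0,-1,0,0.003,0.01,0,0,0,-1,0,0.003,0.01,0,0,0]

```text
clock: 9.1
tcp_pos: [0.535, -0.1883, 0.2031]
orientation: [0.002, 0.994, -0.112, 0.002]
wrist_force: [-0.1, -0.7, 1.3]
finger_gap: 0.0002
```

>>> carry_out:
  moves: [-1,0,0.003,0.012,0,0,0,-1,0,0.0025,0.012,0,0,0,-1,0,0.002,0.012,0,0,0,-1,0,0.002,0.012,0,0,0,-1,0,0.001,0.01,0,0,0]

```text
clock: 9.72
tcp_pos: [0.5324, -0.2006, 0.1423]
orientation: [0.003, 0.994, -0.112, 0.003]
wrist_force: [-2.2, -0.5, 4.8]
finger_gap: -0.0001
```

```bash
python3 go.py .533 -.2 .126
```

```text
tcp [ 0.5324 -0.2006  0.1423] tool shift [ 0.0004 -0.0008  0.0163] toolx deg -12.897088560333385 toolz [ 0.0046 -0.0059 -1.    ] F [-2.2434 -0.4567  4.8243] [-0.5     0.3444 -0.1599  1.0596 -0.0029  1.2959]
tilt fix [ 0.2691 -0.3338  0.    ]
```

>>> carry_out:
  moves: [-1,0,0.001,0.008,0,0,0,-1,0,0,0.006,0,0,0,-1,0,0,0.004,0,0,0,-1,0,0,0.003,0,0,0,-1,0,0,0.003,0,0,0]

```text
clock: 10.35
tcp_pos: [0.5321, -0.2021, 0.124]
orientation: [0.004, 0.994, -0.112, 0.004]
wrist_force: [-9.6, 3.0, 24.3]
finger_gap: -0.0002
```

The arm is at its stop with 24 N on the tip. I'll hold it there for over a second.

>>> carry_out:
  moves: [-1,0,0,0.0025,0,0,0,-1,0,0,0.0025,0,0,0,-1,0,0,0.0025,0,0,0,-1,0,0,0.0025,0,0,0,-1,0,0,0.0025,0,0,0]

```text
clock: 10.98
tcp_pos: [0.532, -0.202, 0.1246]
orientation: [0.007, 0.994, -0.112, 0.008]
wrist_force: [-8.0, 1.9, 19.1]
finger_gap: 0.0001
```

>>> carry_out:
  moves: [-1,0,0,0.0025,0,0,0,-1,0,0,0.0025,0,0,0,-1,0,0,0.0025,0,0,0,-1,0,0,0.0025,0,0,0,-1,0,0,0.002,0,0,0]

```text
clock: 11.6
tcp_pos: [0.5319, -0.202, 0.1249]
orientation: [0.009, 0.994, -0.111, 0.012]
wrist_force: [-7.6, 2.4, 16.6]
finger_gap: 0.0
```

>>> carry_out:
  moves: [-1,0,0,-0.008,0,0,0,-1,0,-0.001,-0.01,0,0,0,-1,0,-0.002,-0.01,0,0,0,-1,0,-0.002,-0.012,0,0,0,-1,0,-0.002,-0.012,0,0,0]

```text
clock: 12.22
tcp_pos: [0.5339, -0.1937, 0.1801]
orientation: [0.009, 0.994, -0.111, 0.014]
wrist_force: [1.0, 0.3, 2.1]
finger_gap: -0.0
```

>>> carry_out:
  moves: [-1,0,-0.003,-0.012,0,0,0,-1,0,-0.003,-0.012,0,0,0,-1,0,-0.003,-0.012,0,0,0,-1,0,-0.003,-0.012,0,0,0,-1,0,0,-0.012,0,0,0]

```text
clock: 12.85
tcp_pos: [0.5348, -0.1786, 0.2431]
orientation: [0.008, 0.994, -0.11, 0.013]
wrist_force: [-0.8, -0.6, -0.5]
finger_gap: -0.0
```

>>> carry_out:
  moves: [-1,0,0,-0.03,0,0,0,-1,0,0,-0.04,0,0,0,-1,0,0,-0.04,0,0,0,-1,-0.02,0,-0.02,0,0,0,-1,0,0,0,0,0,0]

```text
clock: 13.48
tcp_pos: [0.5106, -0.1716, 0.3778]
orientation: [0.008, 0.994, -0.111, 0.011]
wrist_force: [0.2, -0.1, -0.8]
finger_gap: -0.0001
```

Run:
```python
from h import *
import pickle
s=env.get_state();print(s["tcp_pos"],s["wrist_force"])
im=env.read_camera("wrist")[:,:,::-1]; pickle.dump(s,open("w6.pkl","wb"))
sd=env.read_camera("side")[:,:,::-1]
cv2.imwrite("pics/fin.png",np.vstack([cv2.resize(sd[110:320,180:400],(524,500)),])); cv2.imwrite("pics/w6.png",im)
```

```text
[ 0.51060806 -0.17164641  0.37778505] [ 0.19402722 -0.12179764 -0.83414089]
```

View pics/fin.png

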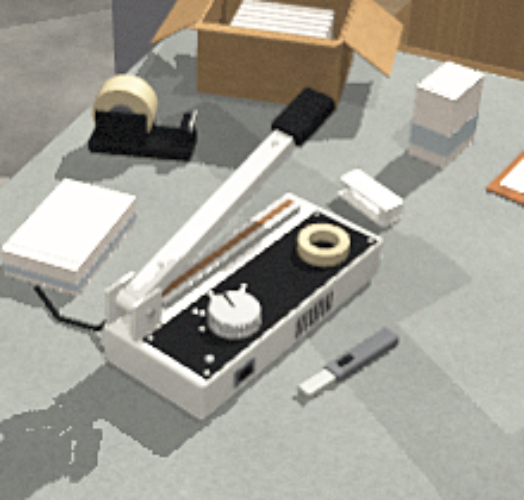

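View pics/w6.png

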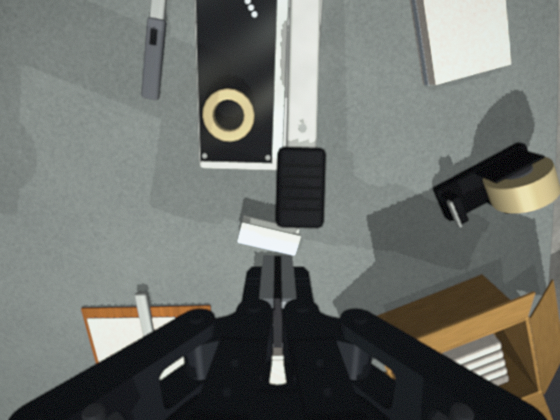

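The arm is back up (pad ≈ (303,115) in the side crop), the dial pointer faces the dots, the bystanders are in place and the hand is clear. I'll hand in.

```bash
python3 -c "
from workcell import env
print(env.hand_in())"
```

```text
the job is handed in; nothing more can be done
None
```

The dial is at three dots, the press arm was held fully down for a bit over a second and came back up, and the job is handed in with the hand clear. No verdict was reported.

- **Dial:** It started at one dot. I rolled it clockwise with the shut fingertips pressing on its top at about 8 to 12 N. The first sweep went too far, to about 1.70 rad, so I rolled it back about 17° the other way. With the finger lifted, the pointer measured 1.43 rad against the 1.40 rad click, within what the camera can resolve. This was before the arm was touched.
- **Press arm:** I pushed the pad to its stop, with the tip about 114 mm above the table (115 mm is fully down), at about 17 to 24 N. It stayed there for about 1.25 s, then I followed it back up.
- **Final checks:** In the last pictures the arm is up, and I saw nothing displaced among the things in view. The scale, weight and bottle were outside those views, but the hand never went near them. The wrist force was about 0 with the hand 0.38 m up. I did not measure the dial angle again after the press; by eye in the side view the pointer still faces the dots.

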